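Set the medicine cooler's thermostat and shut its lid

ROBOT

A 6-joint arm with a two-finger parallel gripper is mounted at the origin on the work surface. World frame = base frame: x ahead of the robot, y to its left, z up, the work surface at z = 0. Lengths are in m, angles in rad, forces in N, time in s.
With the tool pointing down it reaches from about 0.35 to 0.775 m from the base axis. Payload 7.3 kg.
Tool frame: the origin (TCP) lies between the finger pads; the fingertips stand 8 mm ahead of it and the grasp point (between the pads) lies 11 mm behind it (robot.nose_length is the distance from the TCP to the fingertips, in m); z points along the fingers, y is the line along which they close (so a half turn about z gives the same grasp; the last joint's range is limited). The gripper opens to 92 mm and grips with 3 to 60 N. Pads are 19 mm wide; open, the fingers measure 130 mm over their backs; the gripper's body (75 mm by 190 mm) begins 47 mm behind the grasp point.
Start: joints at [1.06, 0.342, 1.524, -0, 1.275, -0.146], TCP at [0.187, 0.49, 0.235] pointing down, gripper open.
Joint ranges: [-2.53, 2.53], [-0.77, 2.02], [0.04, 2.7], [-1, 4.14], [0.28, 2.66], [-3.11, 3.11]. Speed limits (rad/s): [2.57, 2.57, 3.14, 3.14, 3.14, 3.14].

INTERFACE

Orientations are given as [roll, pitch, yaw] about the fixed x, y, z axes, in that order (R = Rz(yaw) Ry(pitch) Rx(roll)).
In Python, from cell import robot gives the robot as it stands. The module is installed in compiled form; this text tells all that it offers.
- The arm moves only by the shell command python3 -m jog 'ROWS' [FORCE]. ROWS is JSON, a list that holds one entry, the list of rows, each a list of 5 numbers: the gripper's target within -1 to 1 (fully open at 1, half-way at 0, shut at -1), then the shift along the tool's x, y, z in m, then the turn about the tool's z in rad. A call has 1 to 5 rows; each row is the pose to reach, as a shift and turn from the pose commanded when the call began, along the tool's axes at that moment; what a row does not reach only later rows make up. A row lasts 1/12 s, in which the tool goes at most 41.7 mm and 7.16 degrees, less where a joint would pass 70% of its speed; a pose out of reach is approached as far as the arm can. A call with a gripper value outside its range is refused whole. The fingers move at their own pace and stop on an object; FORCE is the grip in N (left out, the last holds). Time passes only in rows, so rows that repeat a pose let the fingers close. It gives the time, the measured TCP pose, the force, the opening and the grip force at its end, in the units of the state.
- robot.observe(): the state, without advancing time (a new reading comes with each control period).
- robot.read_camera(name): name is "scene" or "top" or "wrist"; returns the picture (384x512x3 uint8, red, green, blue); there is no depth.
- robot.camera_model(name): a dict with "camera_matrix" (3x3 intrinsics, pixels), "position" and "attitude" of the camera in the world; the wrist camera has in their place "mount" (4x4, takes a point from camera to tool coordinates, whose origin is the TCP and whose axes are the flange's). Camera axes: x right, y down, z forward; pixel columns grow to the right and rows downward; lengths in m; the calibration is good to about 2 mm. A picture is of the moment at which its call begins: read the wrist's pose just before it. camera_model takes no time and is no camera call.
- robot.hand_in(): hands the job in; it is judged then, once.
The state is a dict: "time": time; "qpos": joint angles; "qvel": joint speeds; "joint_efforts": joint torques, N m; "tool_pos": TCP position; "tool_rot": TCP orientation; "contact_force": force on the tool from outside, world axes, zero at the start; "torque": the same for the moment, N m; "opening": finger opening in m; "grip_force": force on a finger pad.
Only numpy, scipy, OpenCV 4.12 (cv2) and the standard library are available. Lean on these libraries where they do the work, as an engineer would, in place of code of your own. Each camera call takes 0.05 s, during which the arm holds its last target. There are 200 camera calls.

TASK

Set the medicine cooler to store vials: roll the knurled thermostat wheel on its deck with a fingertip until it clicks into the setting with the white bar, the bar standing at the index marks, and push the lid, which was left ajar, fully shut. Only roll and push: pick nothing up, do not lift the lid any higher, and leave the things standing about where they are.

Things in the scene. Friction and masses are not known exactly. Their poses are not given: they have to be found in the camera images.
- cooler: Portable medicine cooler: white chest 250 mm deep (x), 460 mm wide (y), fixed to the table; origin at the middle of its underside. x runs from its front to its back, y to its left, z up; its front faces the robot within 15 degrees. Left: cold box with a grey lid. Right, the last 140 mm: machine end with a flat grey deck 230 mm above the table, in which the thermostat wheel stands.
- dial_top (a point): Topmost point (crown) of the thermostat wheel's rim, at mid-width, 14 mm above the deck. Fixed to the cooler, does not turn; axes as the cooler's. Black wheel on edge in a slot: level axle along y, 34 mm below this point; rim radius 34 mm, 22 mm wide, ridges 1.8 mm high every 11.25 degrees. A cheek 8 mm high, 66 mm long (x), 6 mm thick stands close to each flat side, so only the crown can be touched.
- white_bar (a point): Middle of the white bar, 8 mm wide, that runs right across the wheel's knurled rim; it turns with the wheel. It marks the wanted click: there it lies at the crown, between the white index marks on the two cheeks. The other four clicks carry only a small white dot. At the start the bar lies behind the crown, 17 to 51 degrees round the rim on the +x side.
- thermostat (a joint): Turn of the wheel, rad; grows as the crown is drawn towards the cooler's front (-x), 34 mm of rim travel per rad. Clicks every 22.5 degrees: 0, 0.393, 0.785, 1.178 (white bar) and 1.571; end stops just beyond. Starts 0.30 to 0.88, in or near a click. Turning it out of a click takes 1.5 N at the rim: press down 6 to 12 N for grip. Past half-way it drops into the next click by itself.
- lid_front (a point): Point on the lid's flat top, half-way along and 27 mm behind its front edge (a finger lip 90 mm wide stands out 18 mm farther in front). Moves and tilts with the lid; shut, it is 244 mm above the table, level with the wheel's crown. Lid 22 mm thick, 246 mm deep (x), 312 mm wide (y); its hinge runs along the back edge, 215 mm behind this point and 22 mm lower.
- lid (a joint): Lid angle, rad: 0 shut, grows as it opens. It starts ajar, 0.16 to 0.30. The hinge is stiff: the lid stays where it is left, and a downward push of under 8 N near the front edge moves it.
- tape_roll_mid (a point): Bystander: roll of paper medical tape, 52 mm across, 18 mm high, lying flat on the cooler's deck behind the wheel; the point is at its middle, half-way up.
- vial_mid (a point): Bystander: amber glass vial, 24 mm across, 42 mm tall, standing on the deck's front right corner; the point is at its middle, half-way up.
- calculator_mid (a point): Bystander: pocket calculator, 160 x 80 x 14 mm, flat on the table to the right; the point is at its middle, half-way up.
- shears_mid (a point): Bystander: dressing shears, 190 x 80 x 12 mm, flat on the table to the right; the point is at its middle, half-way up.
- syringe_mid (a point): Bystander: empty syringe, 140 mm long, 24 mm high, lying on the table in front of the cooler; the point is at its middle, half-way up.
- basin_mid (a point): Bystander: blue plastic basin, 190 mm across, 80 mm high, on the table to the left; the point is at its middle, half-way up.
- pump_bottle_mid (a point): Bystander: white pump bottle, 72 mm across, 200 mm tall, on the table to the left of the cooler; the point is at its middle, half-way up.

How it is judged:
By the outcome, as a careful person would: the job done as asked, in the order asked, and still so for the second after the job is handed in, with the robot touching nothing.
It also fails if it takes over 64 s, if anything falls off the work surface, if the arm or the gripper's body presses on something with over 40 N, if the wrist force passes 120 N, or if a joint passes its speed limit or range.

## Working session

There is one attempt and no reset: what is moved stays moved. The work goes in short steps, Python scripts to look and compute and a shell command to move; the robot and the scene stay as the last step left them, time stands still between calls to the robot, and variables do not carry over. Pictures are saved under pics/ and viewed, at most 10 in all, crops included, and the job is handed in when it is done.

```bash
mkdir -p pics
python3 - <<'E'
from cell import robot
import cv2,numpy as np
for n in ("scene","top"):
    cv2.imwrite(f"pics/{n}0.png",cv2.resize(robot.read_camera(n)[:,:,::-1],(800,600),interpolation=cv2.INTER_CUBIC))
    m=robot.camera_model(n);print(n,{k:np.round(v,4).tolist() for k,v in m.items()})
print({k:np.round(v,4).tolist() for k,v in robot.camera_model("wrist").items()})
o=robot.observe();print(o)
E
```

```text
scene {'camera_matrix': [[415.2599, 0.0, 255.152], [0.0, 415.2599, 197.0903], [0.0, 0.0, 1.0]], 'position': [0.906, 0.5062, 1.1407], 'attitude': [-2.5962, 0.0083, 2.5177]}
top {'camera_matrix': [[409.497, 0.0, 255.2723], [0.0, 409.497, 194.4793], [0.0, 0.0, 1.0]], 'position': [0.3814, 0.0191, 1.3996], 'attitude': [-2.9967, 0.0042, -1.5961]}
{'camera_matrix': [[283.3881, 0.0, 253.6162], [0.0, 283.3881, 191.7913], [0.0, 0.0, 1.0]], 'mount': [[-0.0002, -0.9567, -0.2911, 0.0791], [1.0, -0.0003, 0.0003, -0.0002], [-0.0004, -0.2911, 0.9567, -0.1506], [0.0, 0.0, 0.0, 1.0]]}
{'time': 0.1, 'qpos': array([ 1.06001590e+00,  3.42659056e-01,  1.52487941e+00, -8.31139040e-06,
        1.27539935e+00, -1.46019894e-01]), 'qvel': array([ 3.74095394e-04, -2.57079830e-03, -2.29848743e-03, -8.51865396e-04,
       -9.94385034e-05, -2.54003289e-05]), 'joint_efforts': array([ 4.17209094e-04, -4.32007992e+01, -2.44694692e+01,  7.17359595e-02,
        5.26283006e-02, -6.23752817e-05]), 'tool_pos': array([0.18710758, 0.49016934, 0.23412602]), 'tool_rot': array([-3.14026064e+00, -1.87860434e-04,  2.77683442e+00]), 'contact_force': array([-0.78939024,  0.54340604, -0.2435178 ]), 'torque': array([-0.00746007,  0.01024591,  0.0103029 ]), 'grip_force': 0.0, 'opening': 0.09204666102806608}
```

View pics/scene0.png

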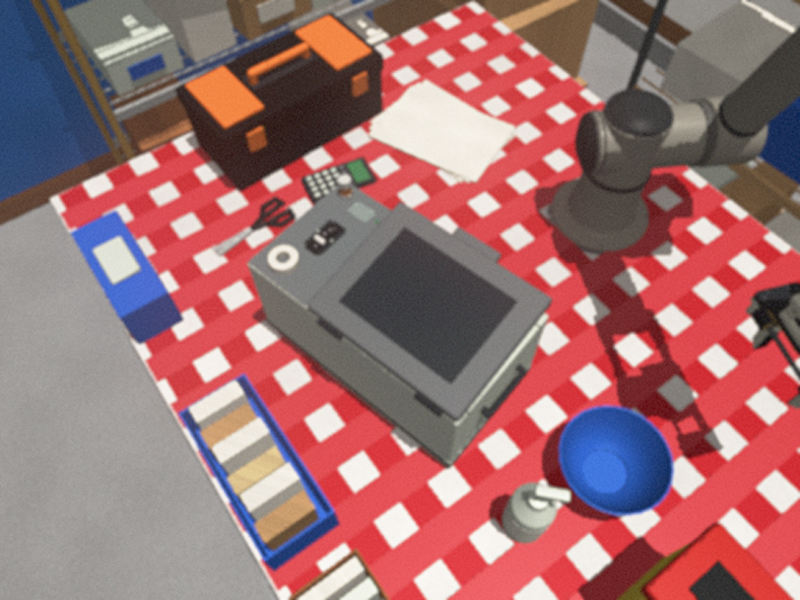

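View pics/top0.png

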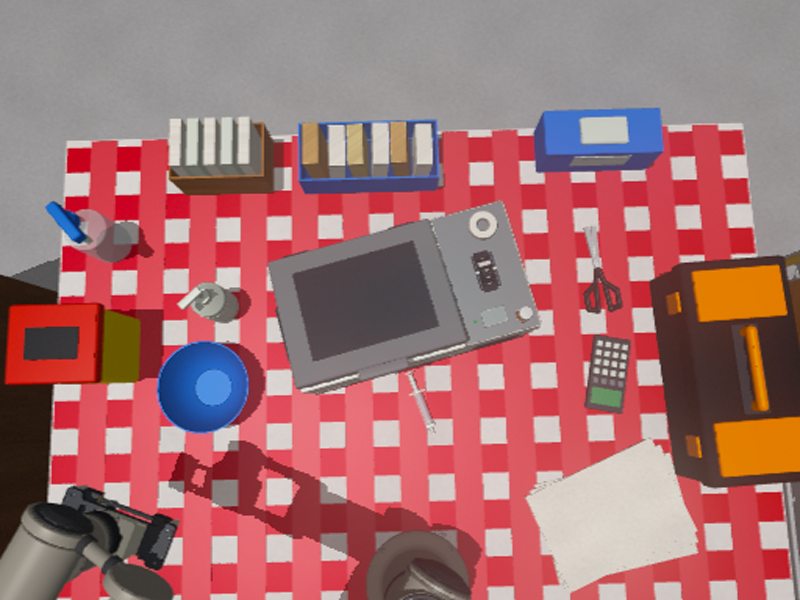

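Top view (800x600 px): wheel at (486,271), tape (484,224), vial (525,315), deck back right corner (502,201), front right corner (540,326), lid front edge from (300,390) to (467,345). The scene view shows the same layout, with the lid slightly raised.

```bash
cat > h.py <<'E'
from cell import robot
import cv2,numpy as np
from scipy.spatial.transform import Rotation as Ro
def cam(n):
    m=robot.camera_model(n);K=np.array(m["camera_matrix"])
    if n=="wrist":
        o=robot.observe();T=np.array(m["mount"]);R=Ro.from_euler("xyz",o["tool_rot"]).as_matrix()
        return K,R@T[:3,:3],R@T[:3,3]+o["tool_pos"]
    return K,Ro.from_euler("xyz",m["attitude"]).as_matrix(),np.array(m["position"])
def ray(C,u,v,z):
    K,R,p=C;d=R@np.linalg.solve(K,[u,v,1]);return p+d*(z-p[2])/d[2]
def proj(C,P):
    K,R,p=C;q=K@(R.T@(np.array(P)-p));return q[:2]/q[2]
E
python3 - <<'E'
from h import *
C=cam("top");S=cam("scene")
for n,u,v,z in [("wheel",486,271,.242),("tape",484,224,.248),("vial",525,312,.272),("BR",502,201,.23),("FR",540,326,.23),("lidFL",300,390,.28),("lidFR",467,345,.28),("lidBL",270,262,.244),("lidBR",430,218,.244)]:
    print(n,ray(C,u*.64,v*.64,z).round(3))
for n,u,v,z in [("wheel",324,238,.242),("tape",283,257,.248),("BR",250,267,.23)]:print("s",n,ray(S,u*.64,v*.64,z).round(3))
a=ray(C,502*.64,201*.64,.23)-ray(C,540*.64,326*.64,.23);print(np.degrees(np.arctan2(a[1],a[0])),np.linalg.norm(a))
E
```

```text
wheel [ 0.607 -0.142  0.242]
tape [ 0.695 -0.142  0.248]
vial [ 0.526 -0.204  0.272]
BR [ 0.744 -0.18   0.23 ]
FR [ 0.504 -0.238  0.23 ]
lidFL [0.398 0.195 0.28 ]
lidFR [ 0.469 -0.098  0.28 ]
lidBL [0.634 0.255 0.244]
lidBR [ 0.71  -0.042  0.244]
s wheel [ 0.615 -0.132  0.242]
s tape [ 0.695 -0.135  0.248]
s BR [ 0.747 -0.163  0.23 ]
13.672509861745084 0.24615459917327
```

```bash
python3 -m jog '[[[-1,0,0,-0.04,0],[-1,0,0,-0.08,0],[-1,0,0,-0.12,0],[-1,0,0,-0.16,0],[-1,0,0,-0.16,0]]]' 10
python3 -m jog '[[[-1,-0.033,-0.023,0,0],[-1,-0.066,-0.046,0,0],[-1,-0.099,-0.069,0,0],[-1,-0.132,-0.092,0,0],[-1,-0.16,-0.11,0,0]]]'
python3 -m jog '[[[-1,-0.033,-0.023,0,0],[-1,-0.066,-0.046,0,0],[-1,-0.099,-0.069,0,0],[-1,-0.132,-0.092,0,0],[-1,-0.16,-0.11,0,0]]]'
python3 -m jog '[[[-1,-0.033,-0.023,0,0],[-1,-0.066,-0.046,0,0],[-1,-0.099,-0.069,0,0],[-1,-0.132,-0.092,0,0],[-1,-0.16,-0.11,0,0]]]'
python3 -m jog '[[[-1,-0.033,-0.023,0,0],[-1,-0.066,-0.046,0,0],[-1,-0.099,-0.069,0,0],[-1,-0.132,-0.1,0,0],[-1,-0.139,-0.106,0,0]]]'
python3 -m jog '[[[-1,0,0,0,0.12],[-1,0,0,0,0.24],[-1,0,0,0,0.36],[-1,0,0,0,0.48],[-1,0,0,0,0.6]]]'
python3 -m jog '[[[-1,0,0,0,0.12],[-1,0,0,0,0.24],[-1,0,0,0,0.36],[-1,0,0,0,0.36],[-1,0,0,0,0.36]]]'
python3 - <<'E'
from h import *
C=cam("wrist");im=robot.read_camera("wrist")
cv2.imwrite("pics/w1.png",cv2.resize(im[:,:,::-1],(800,600),interpolation=cv2.INTER_CUBIC))
o=robot.observe();print(o["tool_pos"],o["tool_rot"],o["contact_force"],o["opening"],o["qpos"])
print(proj(C,[.61,-.138,.243])/.64)
E
```

```text
time: 0.52
tool_pos: [0.188, 0.4919, 0.4028]
tool_rot: [3.128, 0.002, 2.777]
contact_force: [-0.4, -0.2, -0.2]
opening: 0.063
grip_force: 0.0
time: 0.93
tool_pos: [0.2981, 0.3285, 0.3945]
tool_rot: [-3.141, 0.0, 2.777]
contact_force: [0.2, 0.9, 0.5]
opening: 0.0299
grip_force: 0.0
time: 1.35
tool_pos: [0.4085, 0.1684, 0.3945]
tool_rot: [-3.141, -0.0, 2.776]
contact_force: [1.7, 0.8, 0.1]
opening: 0.0005
grip_force: 0.0
time: 1.77
tool_pos: [0.5188, 0.0083, 0.3941]
tool_rot: [-3.141, -0.001, 2.775]
contact_force: [0.5, 0.5, -0.5]
opening: 0.0002
grip_force: 0.0
time: 2.18
tool_pos: [0.6113, -0.1429, 0.392]
tool_rot: [-3.14, -0.003, 2.773]
contact_force: [1.6, 0.7, 0.1]
opening: 0.0004
grip_force: 0.0
time: 2.6
tool_pos: [0.61, -0.1378, 0.394]
tool_rot: [-3.141, -0.001, 2.171]
contact_force: [0.1, -0.2, 0.2]
opening: 0.0002
grip_force: 0.0
time: 3.02
tool_pos: [0.61, -0.1377, 0.3942]
tool_rot: [-3.141, -0.001, 1.82]
contact_force: [0.2, -0.2, 0.2]
opening: 0.0005
grip_force: 0.0
[ 0.60998979 -0.1376642   0.39433548] [-3.14109865e+00 -4.48156865e-04  1.82069370e+00] [ 0.63650595  0.25957858 -0.11655031] 0.000534848688192089 [-3.44492805e-01  4.94182825e-01  8.60766224e-01  9.69112136e-05
  1.78730385e+00 -5.94369500e-01]
[396.63560343 282.72371484]
```

View pics/w1.png

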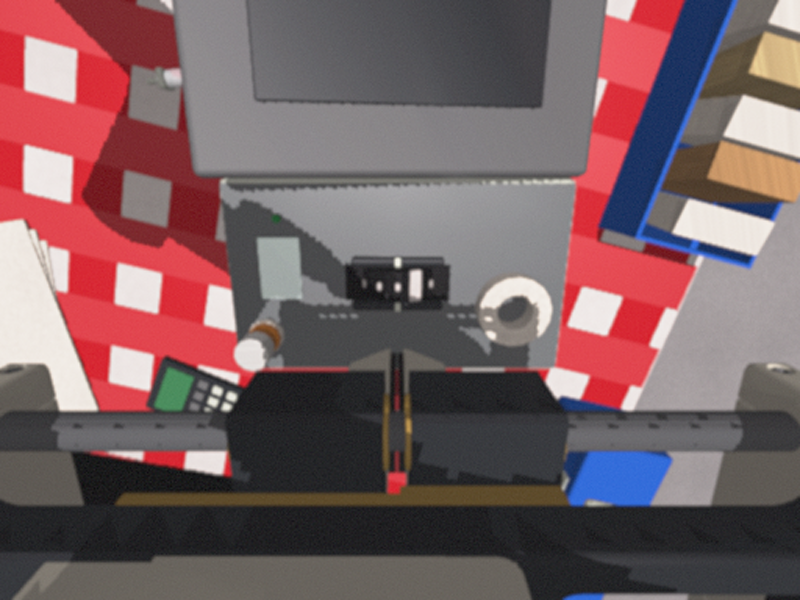

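Wrist view: wheel centre at (398,284), cheeks level in the image (yaw good), white bar at x=415, one click (≈13 mm) behind the index marks at x=398. The lid edge at row 180 is well clear.

```bash
python3 - <<'E'
from h import *
C=cam("wrist");o=robot.observe();R=Ro.from_euler("xyz",o["tool_rot"]).as_matrix()
for u,v,z in [(398,284,.242),(398,261,.238),(398,308,.238)]:
    p=ray(C,u*.64,v*.64,z);print(p.round(4),(R.T@(p-o["tool_pos"])).round(4))
a=ray(C,346*.64,262*.64,.238);b=ray(C,449*.64,262*.64,.238);print(np.arctan2(*(b-a)[1::-1]),np.linalg.norm(b-a))
E
python3 -m jog '[[[-1,0,0,0.03,0],[-1,0,0,0.06,0],[-1,0,0,0.09,0],[-1,0,0,0.115,0],[-1,0,0,0.115,0]]]'
```

```text
[ 0.6113 -0.139   0.242 ] [-0.0016  0.001   0.1523]
[ 0.6074 -0.1237  0.238 ] [0.0141 0.001  0.1563]
[ 0.6161 -0.1575  0.238 ] [-0.0208  0.0011  0.1563]
0.24956273189651323 0.07274666150349457
time: 3.48
tool_pos: [0.6077, -0.1369, 0.2738]
tool_rot: [-3.133, -0.006, 1.82]
contact_force: [-0.1, 0.2, 0.2]
opening: 0.0006
grip_force: 0.0
```

```bash
python3 -m jog '[[[-1,-0.0025,-0.001,0.01,0],[-1,-0.0025,-0.001,0.018,0],[-1,-0.0025,-0.001,0.021,0],[-1,-0.0025,-0.001,0.021,0],[-1,-0.0025,-0.001,0.021,0]]]'
python3 -m jog '[[[-1,0,0,0.001,0],[-1,0,0,0.002,0],[-1,0,0,0.003,0],[-1,0,0,0.004,0],[-1,0,0,0.004,0]]]'
python3 - <<'E'
from h import *
o=robot.observe();print(o["tool_pos"],o["contact_force"])
E
```

```text
time: 3.9
tool_pos: [0.61, -0.1404, 0.2596]
tool_rot: [3.14, 0.001, 1.817]
contact_force: [0.5, -0.5, 0.6]
opening: 0.0005
grip_force: 0.0
time: 4.32
tool_pos: [0.6096, -0.1403, 0.2545]
tool_rot: [-3.141, -0.0, 1.817]
contact_force: [0.1, -0.5, -0.4]
opening: 0.0004
grip_force: 0.0
[ 0.60957124 -0.14029806  0.25454451] [ 0.14162201 -0.49304539 -0.42374983]
```

```bash
python3 -m jog '[[[-1,0,0,0.0005,0],[-1,0,0,0.001,0],[-1,0,0,0.0015,0],[-1,0,0,0.002,0],[-1,0,0,0.002,0]]]'
python3 -m jog '[[[-1,0,0,0.0005,0],[-1,0,0,0.001,0],[-1,0,0,0.001,0],[-1,0,0,0.001,0]]]'
```

```text
time: 4.73
tool_pos: [0.6096, -0.1403, 0.2526]
tool_rot: [-3.141, -0.0, 1.817]
contact_force: [0.2, 0.3, -0.9]
opening: 0.0006
grip_force: 0.0
time: 5.07
tool_pos: [0.6097, -0.1404, 0.2523]
tool_rot: [3.141, 0.0, 1.817]
contact_force: [-2.0, 0.7, 3.5]
opening: 0.0007
grip_force: 2.1
```

```bash
python3 -m jog '[[[-1,0,0,0.0005,0],[-1,0,0,0.001,0],[-1,0,0,0.001,0]]]'
python3 -m jog '[[[-1,0,-0.001,0,0],[-1,0,-0.002,0,0],[-1,0,-0.003,0,0],[-1,0,-0.004,0,0],[-1,0,-0.005,0,0]]]'
```

```text
time: 5.32
tool_pos: [0.6101, -0.1403, 0.2521]
tool_rot: [3.139, 0.001, 1.817]
contact_force: [-0.7, 0.8, 7.3]
opening: 0.0004
grip_force: 4.0
time: 5.73
tool_pos: [0.6054, -0.1415, 0.2519]
tool_rot: [3.139, 0.001, 1.817]
contact_force: [-0.2, -0.4, 6.2]
opening: 0.0005
grip_force: 3.2
```

```bash
python3 -m jog '[[[-1,0,-0.001,0,0],[-1,0,-0.002,0,0],[-1,0,-0.003,0,0],[-1,0,-0.004,0,0],[-1,0,-0.004,0,0]]]'
python3 -m jog '[[[-1,0,-0.001,0,0],[-1,0,-0.002,0,0],[-1,0,-0.003,0,0],[-1,0,-0.0035,0,0],[-1,0,-0.0035,0,0]]]'
python3 -m jog '[[[-1,0,0,-0.02,0],[-1,0.02,0,-0.06,0],[-1,0.03,0,-0.09,0],[-1,0.03,0,-0.11,0],[-1,0.03,0,-0.11,0]]]'
python3 -m jog '[[[-1,0,0,0,0],[-1,0,0,0,0]]]'
python3 - <<'E'
from h import *
C=cam("wrist");im=robot.read_camera("wrist")
u,v=proj(C,[.611,-.139,.243]).astype(int);print(u,v)
c=im[max(v-60,0):v+60,u-80:u+80,::-1];cv2.imwrite("pics/w2.png",cv2.resize(c,None,fx=5,fy=5,interpolation=cv2.INTER_CUBIC))
o=robot.observe();print(o["tool_pos"],o["tool_rot"])
E
```

```text
time: 6.15
tool_pos: [0.6007, -0.1427, 0.2511]
tool_rot: [3.142, 0.0, 1.817]
contact_force: [-2.1, -0.4, 5.5]
opening: 0.0005
grip_force: 3.1
time: 6.57
tool_pos: [0.5974, -0.1434, 0.2502]
tool_rot: [-3.141, -0.0, 1.817]
contact_force: [-0.4, -0.8, 0.8]
opening: 0.0004
grip_force: 0.4
time: 6.98
tool_pos: [0.5915, -0.1138, 0.366]
tool_rot: [3.133, 0.005, 1.818]
contact_force: [0.9, -0.9, -0.5]
opening: 0.0007
grip_force: 0.0
time: 7.15
tool_pos: [0.59, -0.1142, 0.3592]
tool_rot: [-3.14, -0.001, 1.817]
contact_force: [-0.3, 0.5, -0.4]
opening: 0.0005
grip_force: 0.0
268 217
[ 0.58986059 -0.11427948  0.35875753] [-3.13892839e+00 -1.91619619e-03  1.81663553e+00]
```

View pics/w2.png

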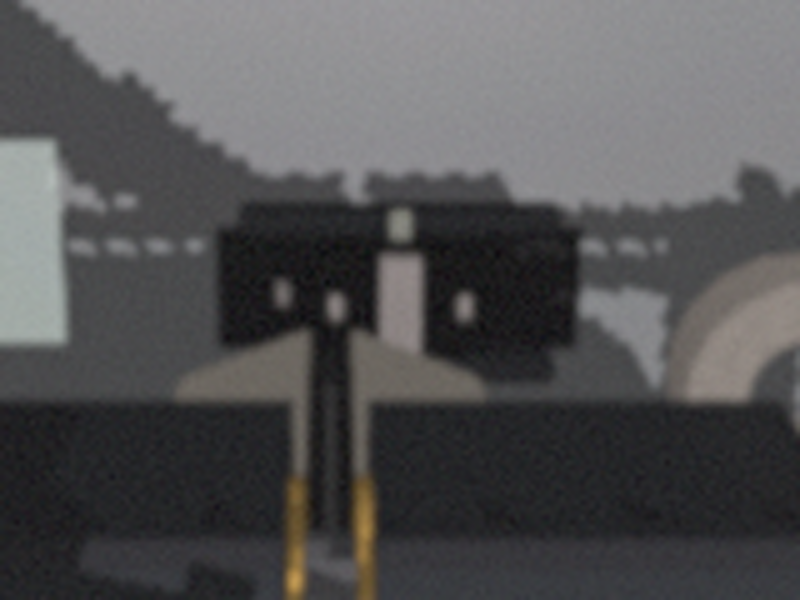

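Bar centre is at x=401 and the index mark at x=400, so the wheel sits in the wanted click. Next, the lid.

```bash
python3 -m jog '[[[-1,0,0,-0.02,0],[-1,0.035,-0.014,-0.02,0],[-1,0.07,-0.028,-0.02,0],[-1,0.1,-0.042,-0.02,0],[-1,0.13,-0.055,-0.02,0]]]'
python3 -m jog '[[[-1,0.035,-0.015,0,0],[-1,0.071,-0.03,0,0],[-1,0.071,-0.03,0,0],[-1,0.071,-0.03,0,0]]]'
python3 - <<'E'
from h import *
o=robot.observe();print(o["tool_pos"])
cv2.imwrite("pics/s2.png",cv2.resize(robot.read_camera("scene")[:,:,::-1],(800,600),interpolation=cv2.INTER_CUBIC))
E
```

```text
time: 7.62
tool_pos: [0.5037, -0.0007, 0.3789]
tool_rot: [-3.139, -0.002, 1.816]
contact_force: [0.2, -0.2, 0.5]
opening: 0.0005
grip_force: 0.0
time: 7.95
tool_pos: [0.4577, 0.0611, 0.3801]
tool_rot: [-3.141, -0.0, 1.819]
contact_force: [0.9, -0.8, 0.3]
opening: 0.0001
grip_force: 0.0
[0.45773402 0.06110491 0.38009293]
```

View pics/s2.png

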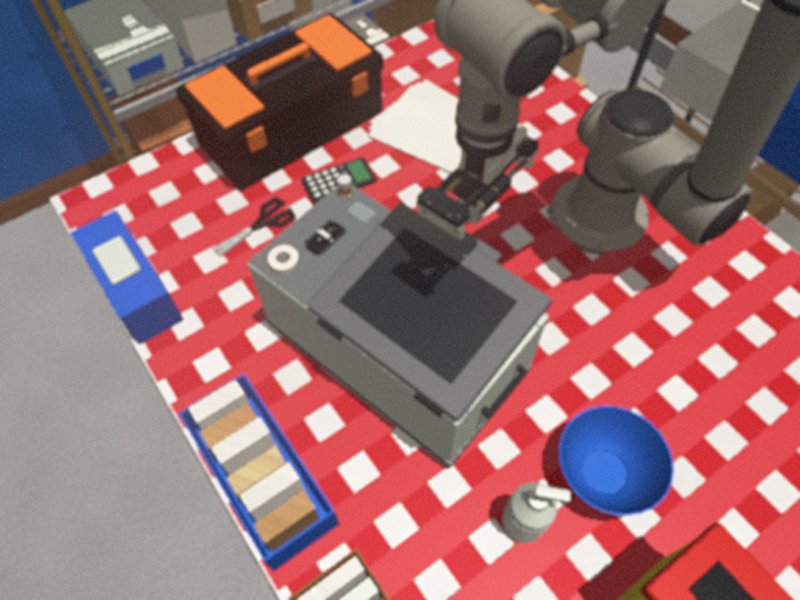

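The shut gripper hangs above the lid's front edge, mid-width, at about (450,240). The bystanders are where they were. Lowering now.

```bash
python3 -m jog '[[[-1,0,0,0.01,0],[-1,0,0,0.02,0],[-1,0,0,0.03,0],[-1,0,0,0.04,0],[-1,0,0,0.045,0]]]'
python3 -m jog '[[[-1,0,0,0.005,0],[-1,0,0,0.01,0],[-1,0,0,0.015,0],[-1,0,0,0.02,0],[-1,0,0,0.025,0]]]'
python3 -m jog '[[[-1,0,0,0.005,0],[-1,0,0,0.01,0],[-1,0,0,0.015,0],[-1,0,0,0.02,0],[-1,0,0,0.025,0]]]'
```

```text
time: 8.42
tool_pos: [0.4591, 0.0587, 0.3335]
tool_rot: [-3.138, -0.001, 1.815]
contact_force: [-0.5, 0.0, -0.5]
opening: 0.0001
grip_force: 0.0
time: 8.83
tool_pos: [0.459, 0.0599, 0.3104]
tool_rot: [3.141, 0.0, 1.817]
contact_force: [-0.4, 0.5, -0.3]
opening: 0.0007
grip_force: 0.0
time: 9.25
tool_pos: [0.4587, 0.06, 0.2854]
tool_rot: [3.142, 0.0, 1.817]
contact_force: [-1.0, 0.1, 2.5]
opening: 0.0003
grip_force: 1.0
```

```bash
python3 -m jog '[[[-1,0,0,0.005,0],[-1,0,0,0.01,0],[-1,0,0,0.015,0],[-1,0,0,0.02,0],[-1,0,0,0.025,0]]]'
python3 -m jog '[[[-1,0,0,0.003,0],[-1,0,0,0.006,0],[-1,0,0,0.008,0],[-1,0,0,0.008,0]]]'
python3 -m jog '[[[-1,0,0,0.001,0],[-1,0,0,0.002,0],[-1,0,0,0.002,0],[-1,0,0,0.002,0]]]'
```

```text
time: 9.67
tool_pos: [0.4587, 0.06, 0.2602]
tool_rot: [-3.142, -0.0, 1.817]
contact_force: [-1.2, 0.0, 1.6]
opening: 0.0006
grip_force: 1.0
time: 10.0
tool_pos: [0.4589, 0.06, 0.2525]
tool_rot: [3.141, -0.0, 1.817]
contact_force: [0.3, -0.1, 0.5]
opening: 0.0007
grip_force: 0.0
time: 10.33
tool_pos: [0.4591, 0.06, 0.2522]
tool_rot: [3.14, 0.0, 1.817]
contact_force: [-3.0, 0.6, 11.0]
opening: 0.0005
grip_force: 5.5
```

```bash
python3 -m jog '[[[-1,0,0,0.001,0],[-1,0,0,0.002,0],[-1,0,0,0.002,0]]]'
python3 -m jog '[[[-1,0,0,-0.01,0],[-1,0,0,-0.03,0],[-1,0,0,-0.07,0],[-1,0,0,-0.11,0],[-1,0,0,-0.14,0]]]'
python3 -m jog '[[[-1,0.04,0,0,0],[-1,0.08,0,0,0],[-1,0.12,0,0,0],[-1,0.12,0,0,0],[-1,0.12,0,0,0]]]'
python3 - <<'E'
from h import *
a=robot.read_camera("scene")[:,:,::-1];b=robot.read_camera("top")[:,:,::-1]
cv2.imwrite("pics/s3.png",cv2.resize(a[100:310,140:370],(800,600)))
cv2.imwrite("pics/t3.png",cv2.resize(b[110:290,100:400],(800,480)))
E
```

```text
time: 10.58
tool_pos: [0.4591, 0.06, 0.252]
tool_rot: [3.138, 0.001, 1.817]
contact_force: [-9.4, 0.4, 24.3]
opening: 0.0004
grip_force: 12.4
time: 11.0
tool_pos: [0.4591, 0.06, 0.3919]
tool_rot: [3.138, 0.001, 1.817]
contact_force: [-0.3, 0.1, 0.2]
opening: 0.0004
grip_force: 0.0
time: 11.42
tool_pos: [0.4291, 0.178, 0.3887]
tool_rot: [3.141, -0.0, 1.821]
contact_force: [0.0, -1.5, 0.5]
opening: -0.0
grip_force: 0.0
```

View pics/s3.png

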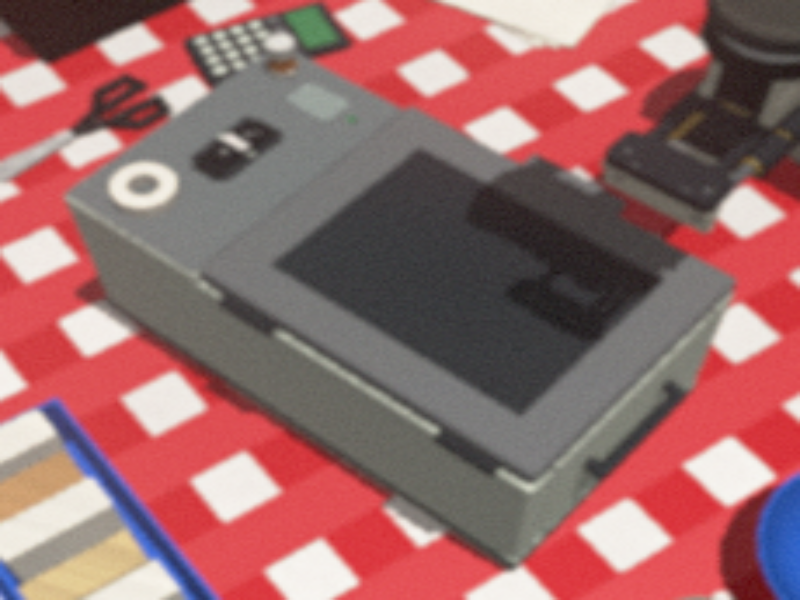

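View pics/t3.png

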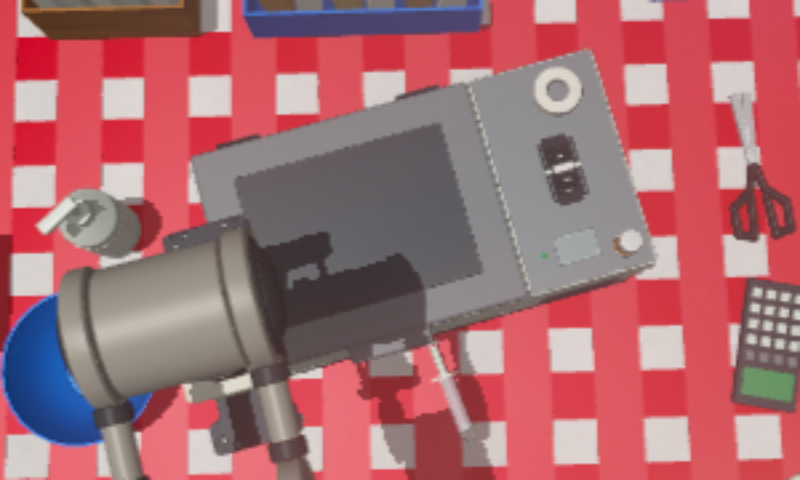

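The scene crop shows the lid shut flush with the deck and the bar at the index marks (235,142). In the top crop the bar is level with the marks at (562,168), all the bystanders are in place, and the gripper is clear.

```bash
python3 -m jog '[[[-1,0,0,0,0],[-1,0,0,0,0],[-1,0,0,0,0]]]'; python3 -c "
from cell import robot
print(robot.hand_in())"
```

```text
time: 11.77
tool_pos: [0.43, 0.1753, 0.3887]
tool_rot: [-3.142, -0.0, 1.815]
contact_force: [-0.3, -0.7, -0.7]
opening: 0.0002
grip_force: 0.0
the job is handed in; nothing more can be done
None
```

The thermostat wheel is in the white-bar click with the bar at the index marks, the lid was then pushed fully shut, nothing standing about was moved, and the job was handed in at about 12 s.

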